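Put the calibration weight set back in its tray

ROBOT

A 6-joint arm with a two-finger parallel gripper is mounted at the origin on a cart in front of the work surface, level with it; the furniture and walls round the work are solid. World frame = base frame: x ahead of the robot, y to its left, z up, the work surface at z = 0. Lengths are in mm, angles in rad, forces in N, time in s.
With the tool pointing down it reaches from about 275 to 975 mm from the base axis. Payload 8.4 kg.
Tool frame: the origin (TCP) lies at the very end of the fingers, on their centre line; the grasp point (between the pads) lies robot.hold_point_z behind it (robot.hold_point_z is the distance from the TCP to the grasp point, in mm); z points along the fingers, y is the direction in which the jaws open and shut (so a half turn about z gives the same grasp; the last joint's range is limited). The gripper opens to 92 mm and grips with 3 to 60 N. Pads are 20 mm wide; open, the fingers measure 128 mm over their backs; the gripper's body (75 mm by 189 mm) begins 69 mm behind the grasp point.
Start: joints at [-1.191, 0.353, 1.633, -0, 1.155, -0.002], TCP at [232.868, -580, 214.583] pointing down, gripper open.
Joint ranges: [-2.63, 2.63], [-0.92, 2.1], [0.06, 2.66], [-1.3, 4.44], [0, 2.69], [-3.02, 3.02]. Speed limits (rad/s): [2.22, 2.22, 2.79, 3.14, 3.14, 3.14].

INTERFACE

Orientations are given as a unit quaternion [x, y, z, w].
In Python, from station import robot, snapshot, camera_params, spot_in, place_of gives the robot as it stands.
- The arm moves only by the shell command python3 -m handwheel 'ROWS' [FORCE]. ROWS is JSON, a list of rows, each an object of numbers: "dx", "dy", "dz": the shift along the tool's x, y, z in mm; "wx", "wy", "wz": the turn, a rotation vector about the tool's x, y, z in rad; "hand": the opening, from -1 (shut) to 1 (fully open). A call has exactly 8 rows; each row shifts and turns the commanded pose from where the row before left it, along the tool's axes as they then stand; what a row does not reach is not made up. A row lasts 1/10 s, in which the tool goes at most 50 mm and 8.59 degrees, less where a joint would pass 70% of its speed; a pose out of reach is approached as far as the arm can. A call with a gripper value outside its range is refused whole. The fingers move at their own pace and stop on an object; FORCE is the grip in N (left out, the last holds). Time passes only in rows, so rows that do not move let the fingers close, or fill a call up. It gives the time, the measured TCP pose, the force and the opening at its end, in the units of the state.
- robot.read_state(): the state, without advancing time (a new reading comes with each control period).
- snapshot(name): name is "scene" or "top" or "wrist"; returns the picture (420x560x3 uint8, blue, green, red); there is no depth.
- camera_params(name): a dict with "intrinsics" (3x3 intrinsics, pixels), "xyz" and "orientation" of the camera in the world; the wrist camera has in their place "hand_eye" (4x4, takes a point from camera to tool coordinates, whose origin is the TCP and whose axes are the flange's). Camera axes: x right, y up, looking along -z (the intrinsics and any distortion apply to the point x, -y, -z); pixel columns grow to the right and rows downward; lengths in mm; the calibration is good to about 2 mm. A picture is of the moment at which its call begins: read the wrist's pose just before it. camera_params takes no time and is no camera call.
- robot.finish_job(): hands the job in, once; it reports no verdict.
Trained networks look in the newest picture that a camera, given by its name, has taken for a name from the list of things; names that differ only in an ending like _2 or _b are one class to them, and where a whole thing is asked for, a point or a joint stands for the part that bears it (a point fixed in the world has none). Each returns a list of dicts, best first, with "p" (0 to 1); they miss things now and then, are a little off and sometimes report something else, mostly with a low value. They report only what shows in the picture. A call takes as long as a camera call. They do not tell look-alikes from the thing itself.
- spot_in(camera, label): "box" ([centre column, centre row, width, height] in pixels, round what is visible of it).
- place_of(camera, label): "at" ([column, row] in pixels: a listed point, or the origin of a listed thing).
The state is a dict: "time": time; "qpos": joint angles; "dq": joint speeds; "joint_efforts": joint torques, N m; "tool_pos": TCP position; "eef_rot": TCP orientation; "wrist_force": force on the tool from outside, world axes, zero at the start; "wrist_torque": the same for the moment, N m; "gripper_width": finger opening in mm.
Only numpy, scipy, OpenCV 4.12 (cv2) and the standard library are available. Lean on these libraries where they do the work, as an engineer would, in place of code of your own. Each camera call takes 0.05 s, during which the arm holds its last target.

TASK

Put the four knobbed calibration weights back into the set's tray, each upright and fully down in the pocket of its size: the biggest weight in the widest pocket, the two equal middle ones in the two equal middle pockets (either way round), the smallest in the narrowest. The two plain spacer sleeves with a hole through them are not weights: leave them standing where they are, and do not knock over any weight.

Things in the scene. Friction and masses are not known exactly. Their poses are not given: they have to be found in the camera images.
- weight_500: Largest, brass-coloured calibration weight: an upright round body with a narrower neck and a round knob on top, 38 mm diameter, 62 mm tall over the knob, about 0.5 kg, standing loose on the bench. For contact it is a plain cylinder 38 mm across over its whole height, so it can be gripped at any height, also at the knob. Origin at the centre of its underside, z up along its axis; yaw has no meaning.
- weight_200a: Middle-sized, brass-coloured calibration weight: an upright round body with a narrower neck and a round knob on top, 29 mm diameter, 48 mm tall over the knob, about 0.2 kg, one of two alike, standing loose on the bench. For contact it is a plain cylinder 29 mm across over its whole height, so it can be gripped at any height, also at the knob. Origin at the centre of its underside, z up along its axis; yaw has no meaning.
- weight_200b: Middle-sized, brass-coloured calibration weight: an upright round body with a narrower neck and a round knob on top, 29 mm diameter, 48 mm tall over the knob, about 0.2 kg, one of two alike, standing loose on the bench. For contact it is a plain cylinder 29 mm across over its whole height, so it can be gripped at any height, also at the knob. Origin at the centre of its underside, z up along its axis; yaw has no meaning.
- weight_100: Smallest, steel-coloured calibration weight: an upright round body with a narrower neck and a round knob on top, 23 mm diameter, 39 mm tall over the knob, about 0.1 kg, standing loose on the bench. For contact it is a plain cylinder 23 mm across over its whole height, so it can be gripped at any height, also at the knob. Origin at the centre of its underside, z up along its axis; yaw has no meaning.
- nest_500: Fixed grey block 66 x 66 x 16 mm with a round pocket, 58 mm wide, 12 mm deep, for the largest weight; the widest pocket. One of four in a row (68 mm pitch, order varies) in a fixed wooden tray 84 x 290 mm, rim 14 mm high. Origin: centre of its underside, 5 mm above the bench; z up, y along the row. A tall instrument stands 120 mm or more behind (+x) the row's centre line: come in from the front.
- nest_200a: Fixed grey block 66 x 66 x 16 mm with a round pocket, 47 mm wide, 12 mm deep, for a middle-sized weight; one of two equal pockets. One of four in a row (68 mm pitch, order varies) in a fixed wooden tray 84 x 290 mm, rim 14 mm high. Origin: centre of its underside, 5 mm above the bench; z up, y along the row. A tall instrument stands 120 mm or more behind (+x) the row's centre line: come in from the front.
- nest_200b: Fixed grey block 66 x 66 x 16 mm with a round pocket, 47 mm wide, 12 mm deep, for a middle-sized weight; one of two equal pockets. One of four in a row (68 mm pitch, order varies) in a fixed wooden tray 84 x 290 mm, rim 14 mm high. Origin: centre of its underside, 5 mm above the bench; z up, y along the row. A tall instrument stands 120 mm or more behind (+x) the row's centre line: come in from the front.
- nest_100: Fixed grey block 66 x 66 x 16 mm with a round pocket, 39 mm wide, 12 mm deep, for the smallest weight; the narrowest pocket. One of four in a row (68 mm pitch, order varies) in a fixed wooden tray 84 x 290 mm, rim 14 mm high. Origin: centre of its underside, 5 mm above the bench; z up, y along the row. A tall instrument stands 120 mm or more behind (+x) the row's centre line: come in from the front.
- spacer_large: Look-alike that does not belong: a plain turned brass spacer sleeve, 29 mm diameter, 40 mm tall, straight-sided with no neck or knob, a 16 mm hole through its middle from top to bottom. Stands loose on the bench among the weights. Origin at the centre of its underside, z up along its axis.
- spacer_small: Look-alike that does not belong: a plain turned steel spacer sleeve, 23 mm diameter, 32 mm tall, straight-sided with no neck or knob, a 12 mm hole through its middle from top to bottom. Stands loose on the bench among the weights. Origin at the centre of its underside, z up along its axis.
Not all that is in view belongs to the job. What is shaped like the weight_500 but orange is not meant.

How it is judged (in metres and radians):
At the end, for the whole second after the job is handed in: Each weight is released and at rest in a pocket of its size (the middle two either way round): axis within 12 mm of the pocket's centre, underside 1 to 8 mm above the nest's origin, within 0.1 rad of upright. Both spacers are upright, within 20 mm of their starts (horizontal distance between weight_500 and nest_500 below 0.012 m and z of weight_500 in the frame of nest_500 between 0.001 and 0.008 m and angle between each of weight_500, weight_100, spacer_large, spacer_small's own z axis and vertical below 0.1 rad and horizontal distance between weight_100 and nest_100 below 0.012 m and z of weight_100 in the frame of nest_100 between 0.001 and 0.008 m and ((horizontal distance between weight_200a and nest_200a below 0.012 m and z of weight_200a in the frame of nest_200a between 0.001 and 0.008 m and angle between each of weight_200a, weight_200b's own z axis and vertical below 0.1 rad and horizontal distance between weight_200b and nest_200b below 0.012 m and z of weight_200b in the frame of nest_200b between 0.001 and 0.008 m) or (horizontal distance between weight_200a and nest_200b below 0.012 m and z of weight_200a in the frame of nest_200b between 0.001 and 0.008 m and angle between each of weight_200a, weight_200b's own z axis and vertical below 0.1 rad and horizontal distance between weight_200b and nest_200a below 0.012 m and z of weight_200b in the frame of nest_200a between 0.001 and 0.008 m)) and linear speed of each of weight_500, weight_200a, weight_200b, weight_100 below 0.02 m/s and contact force between each of weight_500, weight_200a, weight_200b, weight_100 and the fingers below 0.05 N and distance of each of spacer_large, spacer_small from where it was at the start of the episode below 0.02 m); the robot touches nothing.
It fails at once if a weight is knocked or laid over (tilted more than 0.6 rad) (angle between any of weight_500, weight_200a, weight_200b, weight_100's own z axis and vertical above 0.6 rad).
It fails at once if a spacer sleeve is moved more than 20 mm or knocked over (distance of any of spacer_large, spacer_small from where it was at the start of the episode above 0.02 m or angle between any of spacer_large, spacer_small's own z axis and vertical above 0.6 rad).
It also fails if it takes over 109 s, if anything falls off the work surface, if the arm or the gripper's body presses on something with over 40 N, if the wrist force passes 120 N, or if a joint passes its speed limit or range.

## Working session

There is one attempt and no reset: what is moved stays moved. The work goes in short steps, Python scripts to look and compute and a shell command to move; the robot and the scene stay as the last step left them, time stands still between calls to the robot, and variables do not carry over. Pictures are saved under pics/ and viewed, and the job is handed in when it is done.

```bash
ls; mkdir -p pics
python3 - <<'E'
from station import robot, snapshot, camera_params, spot_in, place_of
import cv2
print(robot.read_state()); print(robot.hold_point_z)
for n in ("scene","top"):
    im=snapshot(n); cv2.imwrite(f"pics/{n}0.png",im)
    print(n,camera_params(n))
print(camera_params("wrist"))
E
```

```text
pics
{'time': 0.0, 'qpos': array([-1.19138926e+00,  3.53599139e-01,  1.63412659e+00, -3.99817389e-06,
        1.15519400e+00, -2.40385889e-03]), 'dq': array([-0.00109065,  0.00064549, -0.00075006, -0.0006047 , -0.00214158,
       -0.00075021]), 'joint_efforts': array([ 1.96534586e-05, -5.93848622e+01, -3.34216833e+01,  6.96349866e-02,
        2.33255496e-02, -1.24267294e-04]), 'tool_pos': array([ 232.69154751, -579.54207961,  213.89752883]), 'eef_rot': array([ 9.81832459e-01,  1.89748736e-01, -1.26134778e-04, -6.51442753e-04]), 'wrist_force': array([-0.66878133,  0.18866522,  0.39088449]), 'wrist_torque': array([ 0.03703026, -0.03185465,  0.00425142]), 'gripper_width': 91.72667035739727}
18.700000000000003
scene {'intrinsics': array([[526.64583136,   0.        , 267.33489302],
       [  0.        , 526.64583136, 215.81400935],
       [  0.        ,   0.        ,   1.        ]]), 'xyz': array([ -357.87700861, -1067.83406903,   746.12800715]), 'orientation': array([ 0.48209897, -0.16726115, -0.27343824,  0.81537465])}
top {'intrinsics': array([[403.14685555,   0.        , 286.1442731 ],
       [  0.        , 403.14685555, 208.77466066],
       [  0.        ,   0.        ,   1.        ]]), 'xyz': array([ 234.63508275,  -17.07963675, 1066.98120046]), 'orientation': array([ 0.08479935, -0.0874182 , -0.69638874,  0.70725515])}
{'intrinsics': array([[337.34787633,   0.        , 274.55113095],
       [  0.        , 337.34787633, 212.4076719 ],
       [  0.        ,   0.        ,   1.        ]]), 'hand_eye': array([[ 9.15022105e-04,  9.65377976e-01,  2.60853456e-01,
         7.44701413e+01],
       [ 9.99997708e-01, -3.78458816e-04, -2.10717623e-03,
        -1.40722051e+00],
       [-1.93549924e-03,  2.60854786e-01, -9.65376110e-01,
        -1.70210660e+02],
       [ 0.00000000e+00,  0.00000000e+00,  0.00000000e+00,
         1.00000000e+00]])}
```

View pics/scene0.png

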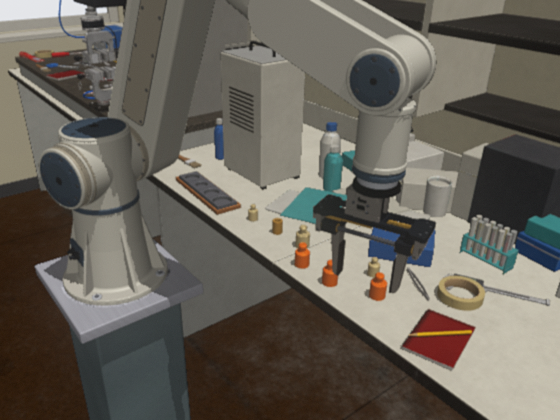

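View pics/top0.png

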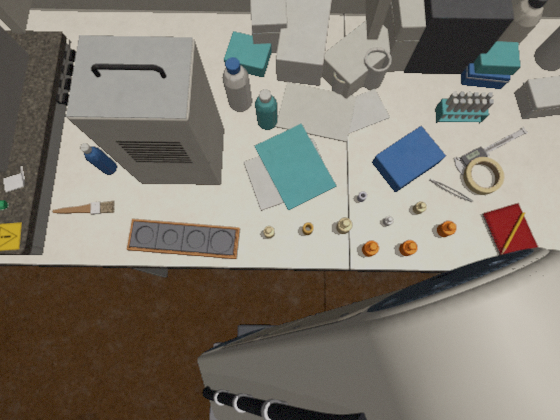

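The scene view shows the brass and steel parts and three orange decoys in the bench's front strip. The top view has the tray at (184,239) and the candidates around (268,232), (308,229), (345,226), (363,197), (388,221) and (420,207). The orange ones are at (371,248), (408,247) and (447,229).

```bash
cat > h.py <<'E'
from station import robot, snapshot, camera_params, spot_in, place_of
import numpy as np, cv2
from scipy.spatial.transform import Rotation as R
def cam(n, st=None):
    p=camera_params(n)
    if n!="wrist":
        return p["intrinsics"],np.array(p["xyz"]),R.from_quat(p["orientation"]).as_matrix()
    st=st or robot.read_state(); H=p["hand_eye"]; Rt=R.from_quat(st["eef_rot"]).as_matrix()
    return p["intrinsics"],Rt@H[:3,3]+st["tool_pos"],Rt@H[:3,:3]
def px2w(n,uv,z,st=None):
    K,t,Rm=cam(n,st); d=np.linalg.solve(K,[uv[0],uv[1],1.]); d=Rm@(d*[1,-1,-1])
    return t+d*(z-t[2])/d[2]
def w2px(n,P,st=None):
    K,t,Rm=cam(n,st); c=Rm.T@(np.asarray(P,float)-t); c=c*[1,-1,-1]; q=K@c; return q[:2]/q[2]
E
python3 - <<'E'
from h import *
im=snapshot("top"); c=im[180:265,110:460]; cv2.imwrite("pics/topc.png",cv2.resize(c[:,140:],None,fx=3.8,fy=3.8,interpolation=cv2.INTER_CUBIC))
cv2.imwrite("pics/topt.png",cv2.resize(c[:,:140],None,fx=5,fy=5,interpolation=cv2.INTER_CUBIC))
for l,z in [("weight_500",0),("weight_200a",0),("weight_100",0),("spacer_large",0),("spacer_small",0),("nest_500",5),("nest_200a",5),("nest_100",5)]:
    for d in place_of("top",l):
        print(l,round(d["p"],2),np.round(d["at"],1),np.round(px2w("top",d["at"],z),1))
E
```

```text
weight_500 0.76 [404.4 253.3] [ 383.6 -335.3    0. ]
weight_500 0.7 [445.6 227.2] [ 456.1 -450.8    0. ]
weight_500 0.61 [365.5 244.1] [ 406.6 -232.5    0. ]
weight_500 0.6 [386.5 223.1] [ 464.9 -291.3    0. ]
weight_500 0.59 [347.2 225.7] [ 456.  -184.7    0. ]
weight_200a 0.47 [268.  234.1] [429.6  28.6   0. ]
weight_100 0.76 [404.4 253.3] [ 383.6 -335.3    0. ]
weight_100 0.7 [445.6 227.2] [ 456.1 -450.8    0. ]
weight_100 0.61 [365.5 244.1] [ 406.6 -232.5    0. ]
weight_100 0.6 [386.5 223.1] [ 464.9 -291.3    0. ]
weight_100 0.59 [347.2 225.7] [ 456.  -184.7    0. ]
spacer_large 0.63 [305.6 231. ] [439.7 -72.3   0. ]
spacer_small 0.5 [360.6 195.8] [ 540.6 -223.4    0. ]
nest_500 0.76 [169.8 237.6] [415.1 289.6   5. ]
nest_500 0.6 [345.2 226.1] [ 453.8 -178.5    5. ]
nest_500 0.52 [419.8 209.1] [ 504.2 -382.5    5. ]
nest_200a 0.86 [145.7 239.3] [409.5 353.1   5. ]
nest_100 0.76 [169.8 237.6] [415.1 289.6   5. ]
nest_100 0.6 [345.2 226.1] [ 453.8 -178.5    5. ]
nest_100 0.52 [419.8 209.1] [ 504.2 -382.5    5. ]
```

View pics/topc.png

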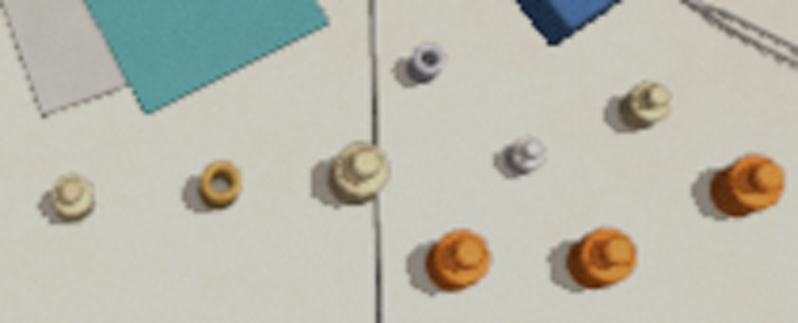

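View pics/topt.png

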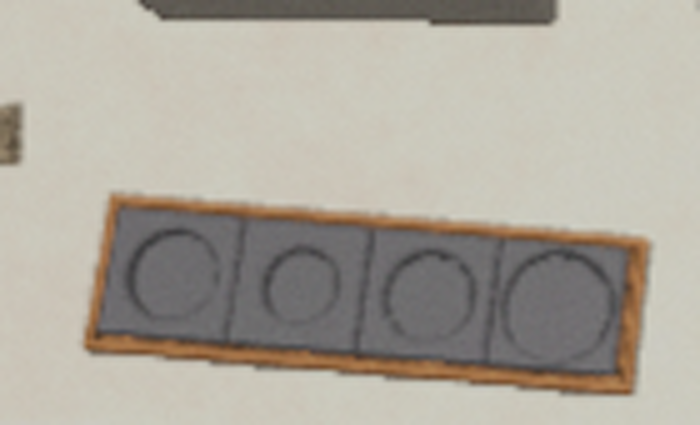

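The crops settle which is which. In full-image pixels, the weights (neck and knob) are the 500 at (345,225), the 200s at (269,232) and (421,207), and the steel 100 at (388,221). The hollow sleeves are at (308,229) and (362,196), and the orange ones are decoys. The pockets from left to right are 200, 100, 200 and 500, at about (145,235), (170,237), (196,240) and (221,241).

```bash
python3 - <<'E'
from h import *
for n,(u,v),z in [("p200L",(175,277),21),("p100",(301,287),21),("p200R",(429,298),21),("p500",(557,306),21)]:
    print(n,np.round(px2w("top",(110+u/5,180+v/5),z),1))
im=snapshot("top")
# silhouette centroid vs solid cylinder-ish model centroid: bg difference
for n,(u,v),h,r in [("200L",(269.2,231.6),48,14.5),("500",(344.7,225.3),62,19),("100",(388.2,220.8),39,11.5),("200R",(421,207),48,14.5),("sL",(307.9,228.7),40,14.5),("sS",(362.4,196.3),32,11.5),("o1",(371,248),62,19),("o2",(408,247),62,19),("o3",(447,229),62,19)]:
    print(n,"mid",np.round(px2w("top",(u,v),h*0.45),1))
E
python3 - <<'E'
from h import *
im=snapshot("scene")
for l in ["weight_500","weight_200a","weight_100","spacer_large","spacer_small","nest_500","nest_200a"]:
    for d in place_of("scene",l):
        print(l,round(d["p"],2),np.round(d["at"],1),np.round(px2w("scene",d["at"],5 if "nest" in l else 0),1))
E
```

```text
p200L [417.2 350.4  21. ]
p100 [412.9 283.9  21. ]
p200R [408.2 216.5  21. ]
p500 [405.  149.2  21. ]
200L mid [432.4  24.7  21.6]
500 mid [ 451.2 -173.7   27.9]
100 mid [ 467.5 -291.6   17.5]
200R mid [ 505.8 -380.4   21.6]
sL mid [442.5 -77.5  18. ]
sS mid [ 535.1 -225.5   14.4]
o1 mid [ 392.1 -240.9   27.9]
o2 mid [ 396.3 -337.2   27.9]
o3 mid [ 445.6 -442.7   27.9]
weight_500 0.82 [301.2 247.4] [ 443.3 -179.5    0. ]
weight_500 0.82 [377.1 293. ] [ 455.2 -437.8    0. ]
weight_500 0.75 [328.9 285.4] [ 385.2 -348.5    0. ]
weight_500 0.72 [300.7 263.4] [ 392.4 -236.8    0. ]
weight_200a 0.5 [254.3 223. ] [420.8   1.8   0. ]
weight_100 0.82 [301.2 247.4] [ 443.3 -179.5    0. ]
weight_100 0.82 [377.1 293. ] [ 455.2 -437.8    0. ]
weight_100 0.75 [328.9 285.4] [ 385.2 -348.5    0. ]
weight_100 0.72 [300.7 263.4] [ 392.4 -236.8    0. ]
spacer_large 0.47 [277.6 234.1] [435.9 -87.4   0. ]
nest_500 0.55 [219.1 201.7] [407.2 167.    5. ]
nest_500 0.48 [200.3 190.4] [401.9 269.9   5. ]
nest_200a 0.75 [191.4 180.3] [417.9 353.9   5. ]
```

```bash
python3 -m handwheel '[{"wz":0.148,"hand":0.4},{"wz":0.148,"hand":0.4},{"wz":0.147,"hand":0.4},{"dx":37,"dy":-31,"hand":0.4},{"dx":37,"dy":-31,"hand":0.4},{"dx":37,"dy":-31,"hand":0.4},{"dx":37,"dy":-31,"hand":0.4},{"dx":37,"dy":-31,"hand":0.4}]' 20
cat >> h.py <<'E'
def need(x,y,z=None):
    s=robot.read_state(); Rt=R.from_quat(s["eef_rot"]).as_matrix()
    t=s["tool_pos"]; g=np.array([x,y,t[2] if z is None else z])
    print("tcp",np.round(t,1),"t",round(s["time"],2),"w",round(s["gripper_width"],1),"toolx",np.round(Rt[:,0],3),"toolz",np.round(Rt[:,2],3),"F",np.round(s["wrist_force"],1),"need d",np.round(Rt.T@(g-t),1))
E
python3 -c "
from h import *
need(505.8,-380.4)"
```

```text
tcp [ 232.9 -580.   214.6] t 1.0 w 92.1 toolx [ 0.928  0.373 -0.   ] toolz [-0. -0. -1.] F [-0.1 -0.4  0.2] need d [327.6 -83.5  -0. ]invalid input at $[0]: expected keys dx, dy, dz, wx, wy, wz, hand
```

```bash
python3 -m handwheel '[{"dx":0,"dy":0,"dz":0,"wx":0,"wy":0,"wz":0.148,"hand":0.4},{"dx":0,"dy":0,"dz":0,"wx":0,"wy":0,"wz":0.148,"hand":0.4},{"dx":0,"dy":0,"dz":0,"wx":0,"wy":0,"wz":0.147,"hand":0.4},{"dx":37,"dy":-31,"dz":0,"wx":0,"wy":0,"wz":0,"hand":0.4},{"dx":37,"dy":-31,"dz":0,"wx":0,"wy":0,"wz":0,"hand":0.4},{"dx":37,"dy":-31,"dz":0,"wx":0,"wy":0,"wz":0,"hand":0.4},{"dx":37,"dy":-31,"dz":0,"wx":0,"wy":0,"wz":0,"hand":0.4},{"dx":37,"dy":-31,"dz":0,"wx":0,"wy":0,"wz":0,"hand":0.4}]' 20
python3 -c "
from h import *
need(505.8,-380.4)"
```

```text
time: 1.8
tool_pos: [428.4, -435.4, 214.8]
eef_rot: [1.0, -0.031, 0.0, 0.0]
wrist_force: [0.8, -1.6, 0.2]
gripper_width: 64.4
tcp [ 428.4 -435.4  214.8] t 1.8 w 64.4 toolx [ 0.998 -0.061  0.   ] toolz [ 0. -0. -1.] F [ 0.8 -1.6  0.2] need d [ 73.9 -59.6   0. ]
```

```bash
python3 -m handwheel '[{"dx":37,"dy":-30,"dz":0,"wx":0,"wy":0,"wz":0,"hand":0.4},{"dx":37,"dy":-30,"dz":0,"wx":0,"wy":0,"wz":0,"hand":0.4},{"dx":0,"dy":0,"dz":40,"wx":0,"wy":0,"wz":0,"hand":0.4},{"dx":0,"dy":0,"dz":40,"wx":0,"wy":0,"wz":0,"hand":0.4},{"dx":0,"dy":0,"dz":0,"wx":0,"wy":0,"wz":0,"hand":0.4},{"dx":0,"dy":0,"dz":0,"wx":0,"wy":0,"wz":0,"hand":0.4},{"dx":0,"dy":0,"dz":0,"wx":0,"wy":0,"wz":0,"hand":0.4},{"dx":0,"dy":0,"dz":0,"wx":0,"wy":0,"wz":0,"hand":0.4}]'
cat > look.py <<'E'
import sys
from h import *
name=sys.argv[1]; s=robot.read_state(); im=snapshot("wrist"); cv2.imwrite(f"pics/{name}.png",im)
import pickle; pickle.dump(dict(tool_pos=s["tool_pos"],eef_rot=s["eef_rot"]),open("st.pkl","wb"))
for l in sys.argv[2:]:
    for d in place_of("wrist",l): print(l,round(d["p"],2),np.round(d["at"],1),np.round(px2w("wrist",d["at"],5 if "nest" in l else 0,s),1))
need(505.8,-380.4)
E
python3 look.py w1 weight_200a weight_100
```

```text
time: 2.6
tool_pos: [505.4, -382.4, 136.9]
eef_rot: [1.0, -0.031, 0.001, 0.001]
wrist_force: [-0.1, -0.5, 0.5]
gripper_width: 64.5
weight_100 0.84 [340.8 255.1] [ 449.9 -442.9    0. ]
weight_100 0.83 [183.4 243.9] [ 471.  -291.2    0. ]
weight_100 0.79 [ 60.9 265.4] [ 456.2 -168.4    0. ]
weight_100 0.58 [242.7 310.9] [ 395.  -342.2    0. ]
tcp [ 504.9 -381.9  135.9] t 2.75 w 64.0 toolx [ 0.998 -0.062  0.002] toolz [ 0.002 -0.001 -1.   ] F [-0.6  0.3 -0.1] need d [ 0.8 -1.5 -0. ]
```

View pics/w1.png

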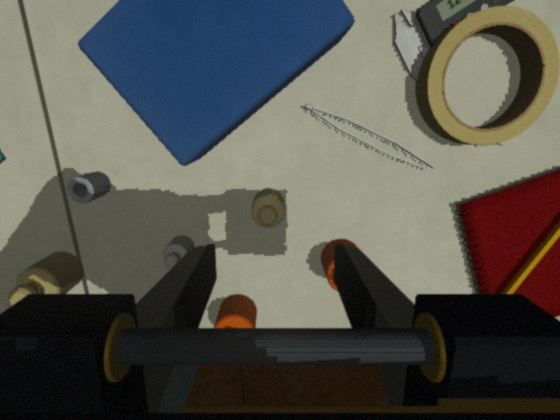

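Run:
```python
from h import *
import pickle; s=pickle.load(open("st.pkl","rb"))
im=cv2.imread("pics/w1.png"); c=im[170:290,140:320].copy()
for P,h,r in [((505.8,-380.4),48,14.5),((467.5,-291.6),39,11.5)]:
    for z,col in((0,(0,0,255)),(h*0.6,(0,255,0))):
        q=np.array([w2px("wrist",(P[0]+r*np.cos(a),P[1]+r*np.sin(a),z),s) for a in np.linspace(0,6.28,30)])
        im=cv2.polylines(im,[np.round(q).astype(int)],True,col,1)
cv2.imwrite("pics/w1c.png",np.hstack([cv2.resize(x[170:290,240:320] if k else x[170:290,150:320],None,fx=3,fy=3,interpolation=cv2.INTER_CUBIC) for k,x in((1,c if 0 else cv2.imread("pics/w1.png")),(0,im))]))
```

```text
(no output)
```

View pics/w1c.png

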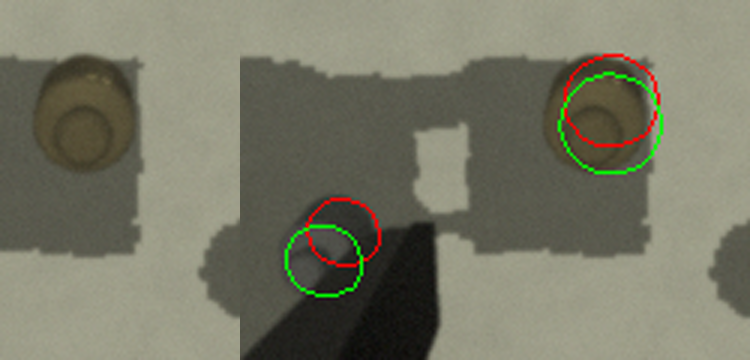

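```bash
python3 -c "
from h import *
need(505.5,-376.3,22)"
```

```text
tcp [ 504.9 -381.9  135.9] t 2.75 w 64.0 toolx [ 0.998 -0.062  0.002] toolz [ 0.002 -0.001 -1.   ] F [-0.6  0.3 -0.1] need d [ 1.000e-01 -5.700e+00  1.139e+02]
```

```bash
python3 -m handwheel '[{"dx":0,"dy":-6,"dz":30,"wx":0,"wy":0,"wz":0,"hand":0.4},{"dx":0,"dy":0,"dz":40,"wx":0,"wy":0,"wz":0,"hand":0.4},{"dx":0,"dy":0,"dz":30,"wx":0,"wy":0,"wz":0,"hand":0.4},{"dx":0,"dy":0,"dz":13,"wx":0,"wy":0,"wz":0,"hand":0.4},{"dx":0,"dy":0,"dz":0,"wx":0,"wy":0,"wz":0,"hand":0.4},{"dx":0,"dy":0,"dz":0,"wx":0,"wy":0,"wz":0,"hand":0.4},{"dx":0,"dy":0,"dz":0,"wx":0,"wy":0,"wz":0,"hand":-0.1},{"dx":0,"dy":0,"dz":0,"wx":0,"wy":0,"wz":0,"hand":-0.1}]' 20
python3 look.py w2 weight_200a
```

```text
time: 3.55
tool_pos: [505.8, -375.9, 23.2]
eef_rot: [1.0, -0.031, 0.001, 0.001]
wrist_force: [0.2, 0.5, -0.3]
gripper_width: 50.4
tcp [ 505.5 -375.7   22.7] t 3.65 w 42.6 toolx [ 0.998 -0.061  0.001] toolz [ 0.001 -0.001 -1.   ] F [-0.2  1.1 -0.2] need d [0.6 4.7 0. ]
```

View pics/w2.png

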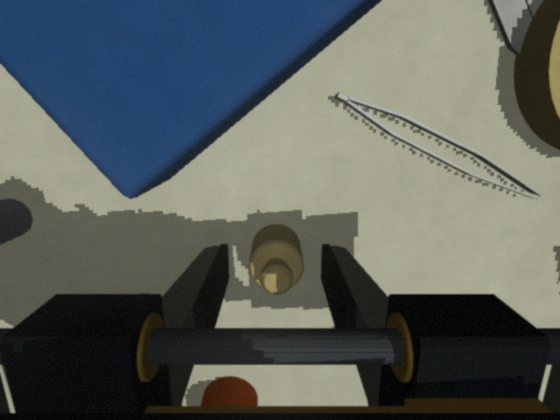

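```bash
python3 -c "
from h import *
import pickle; s=pickle.load(open('st.pkl','rb'))
for x in (495,505.5,515): print(x,[np.round(w2px('wrist',(x,-375.7,z),s)) for z in (0,23,48)])"
python3 -m handwheel '[{"dx":0,"dy":0,"dz":0,"wx":0,"wy":0,"wz":0,"hand":-0.6},{"dx":0,"dy":0,"dz":0,"wx":0,"wy":0,"wz":0,"hand":-0.6},{"dx":0,"dy":0,"dz":0,"wx":0,"wy":0,"wz":0,"hand":-0.6},{"dx":0,"dy":0,"dz":0,"wx":0,"wy":0,"wz":0,"hand":-0.6},{"dx":0,"dy":0,"dz":0,"wx":0,"wy":0,"wz":0,"hand":-0.6},{"dx":0,"dy":0,"dz":-5,"wx":0,"wy":0,"wz":0,"hand":-0.6},{"dx":0,"dy":0,"dz":-40,"wx":0,"wy":0,"wz":0,"hand":-0.6},{"dx":0,"dy":0,"dz":-45,"wx":0,"wy":0,"wz":0,"hand":-0.6}]' 25
```

```text
495 [array([277., 263.]), array([278., 280.]), array([278., 303.])]
505.5 [array([276., 247.]), array([277., 262.]), array([277., 284.])]
515 [array([275., 232.]), array([276., 246.]), array([276., 265.])]
time: 4.45
tool_pos: [503.2, -373.8, 110.4]
eef_rot: [1.0, -0.031, -0.002, -0.002]
wrist_force: [0.7, -0.9, -2.1]
gripper_width: 28.7
```

```bash
python3 -c "
from h import *
need(412,350,130)"
```

```text
tcp [ 503.2 -373.8  110.4] t 4.45 w 28.7 toolx [ 0.998 -0.061 -0.005] toolz [-0.004  0.004 -1.   ] F [ 0.7 -0.9 -2.1] need d [-135.3 -716.9  -16.6]
```

```bash
python3 -m handwheel '[{"dx":-17,"dy":-44,"dz":-5,"wx":0,"wy":0,"wz":0,"hand":-0.6},{"dx":-17,"dy":-44,"dz":-5,"wx":0,"wy":0,"wz":0,"hand":-0.6},{"dx":-17,"dy":-44,"dz":-5,"wx":0,"wy":0,"wz":0,"hand":-0.6},{"dx":-17,"dy":-44,"dz":0,"wx":0,"wy":0,"wz":0,"hand":-0.6},{"dx":-17,"dy":-44,"dz":0,"wx":0,"wy":0,"wz":0,"hand":-0.6},{"dx":-17,"dy":-44,"dz":0,"wx":0,"wy":0,"wz":0,"hand":-0.6},{"dx":-17,"dy":-44,"dz":0,"wx":0,"wy":0,"wz":0,"hand":-0.6},{"dx":-16,"dy":-44,"dz":0,"wx":0,"wy":0,"wz":0,"hand":-0.6}]' 
python3 -m handwheel '[{"dx":0,"dy":-48,"dz":0,"wx":0,"wy":0,"wz":0,"hand":-0.6},{"dx":0,"dy":-48,"dz":0,"wx":0,"wy":0,"wz":0,"hand":-0.6},{"dx":0,"dy":-48,"dz":0,"wx":0,"wy":0,"wz":0,"hand":-0.6},{"dx":0,"dy":-48,"dz":0,"wx":0,"wy":0,"wz":0,"hand":-0.6},{"dx":0,"dy":-48,"dz":0,"wx":0,"wy":0,"wz":0,"hand":-0.6},{"dx":0,"dy":-20,"dz":0,"wx":0,"wy":0,"wz":0,"hand":-0.6},{"dx":0,"dy":0,"dz":0,"wx":0,"wy":0,"wz":0,"hand":-0.6},{"dx":0,"dy":0,"dz":0,"wx":0,"wy":0,"wz":0,"hand":-0.6}]'
python3 look.py w3 nest_500 nest_200a
```

```text
time: 5.25
tool_pos: [390.1, -14.1, 126.5]
eef_rot: [1.0, -0.031, -0.0, -0.0]
wrist_force: [0.7, 0.8, -2.2]
gripper_width: 28.6
time: 6.05
tool_pos: [406.7, 243.5, 126.1]
eef_rot: [1.0, -0.03, -0.001, 0.001]
wrist_force: [0.8, -1.1, -2.7]
gripper_width: 28.7
nest_500 0.82 [225.4 202.7] [413.3 287.8   5. ]
nest_500 0.63 [379.1 198.2] [409.3 151.7   5. ]
nest_200a 0.95 [150.5 199.7] [420.  353.7   5. ]
tcp [407.2 242.6 126.4] t 6.2 w 28.3 toolx [ 0.998 -0.062 -0.001] toolz [-0.001 -0.001 -1.   ] F [-0.5 -0.3 -1.3] need d [1.373e+02 6.156e+02 3.000e-01]
```

View pics/w3.png

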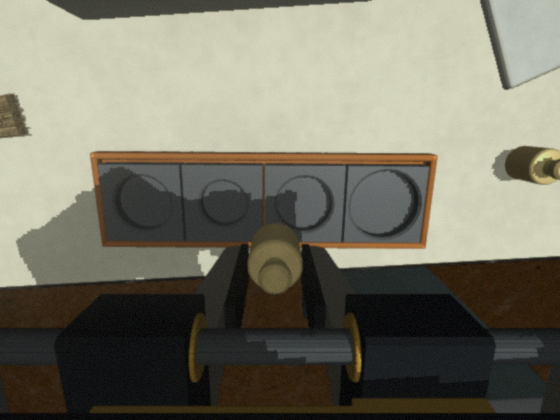

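Run:
```python
from h import *
import pickle; s=pickle.load(open('st.pkl','rb'))
for u in ((146,201),(225,201.5),(304,202),(384,202.5)): print(np.round(px2w('wrist',u,21,s),1))
im=cv2.imread("pics/w3.png"); 
for P,r in [((417.5,353.2),23.5),((413.5,285.3),19.5),((409.4,217.4),23.5),((405.3,149.5),29)]:
    q=np.array([w2px("wrist",(P[0]+r*np.cos(a),P[1]+r*np.sin(a),21),s) for a in np.linspace(0,6.28,40)])
    cv2.polylines(im,[np.round(q*16).astype(int)],True,(0,255,255),1,shift=4)
cv2.imwrite("pics/w3c.png",cv2.resize(im[140:260,80:445],None,fx=2.15,fy=2.15,interpolation=cv2.INTER_CUBIC))
# weight x offset in the hand: knob
Rt=R.from_quat(s['eef_rot']).as_matrix()
for ox in (0,3,6): print(ox,[np.round(w2px('wrist',s['tool_pos']+Rt@np.array([ox,0,z]),s)) for z in (23,-25)])
```

```text
[422.5 351.4  21. ]
[418.1 285.5  21. ]
[413.7 219.4  21. ]
[409.3 152.4  21. ]
0 [array([277., 247.]), array([278., 283.])]
3 [array([277., 242.]), array([278., 277.])]
6 [array([277., 237.]), array([278., 272.])]
```

View pics/w3c.png

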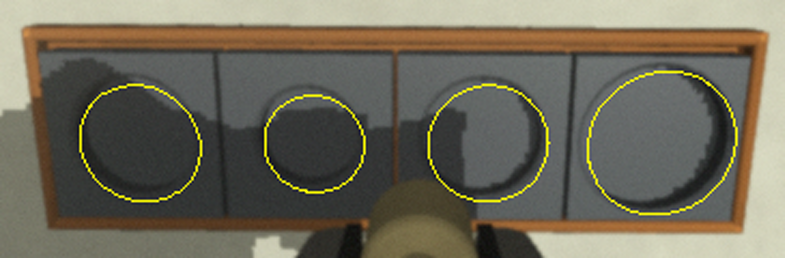

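```bash
python3 -c "
from h import *
need(417,352.8,32.5)"
```

```text
tcp [407.2 242.6 126.4] t 6.2 w 28.3 toolx [ 0.998 -0.062 -0.001] toolz [-0.001 -0.001 -1.   ] F [-0.5 -0.3 -1.3] need d [   3.  -110.7   93.8]
```

```bash
python3 -m handwheel '[{"dx":1,"dy":-37,"dz":0,"wx":0,"wy":0,"wz":0,"hand":-0.6},{"dx":1,"dy":-37,"dz":0,"wx":0,"wy":0,"wz":0,"hand":-0.6},{"dx":1,"dy":-36,"dz":0,"wx":0,"wy":0,"wz":0,"hand":-0.6},{"dx":0,"dy":0,"dz":15,"wx":0,"wy":0,"wz":0,"hand":-0.6},{"dx":0,"dy":0,"dz":20,"wx":0,"wy":0,"wz":0,"hand":-0.6},{"dx":0,"dy":0,"dz":20,"wx":0,"wy":0,"wz":0,"hand":-0.6},{"dx":0,"dy":0,"dz":15,"wx":0,"wy":0,"wz":0,"hand":-0.6},{"dx":0,"dy":0,"dz":0,"wx":0,"wy":0,"wz":0,"hand":-0.6}]'
python3 look.py w4
python3 -c "
from h import *
need(417,352.8,32.5)"
```

```text
time: 7.0
tool_pos: [416.4, 351.3, 54.8]
eef_rot: [1.0, -0.031, -0.001, 0.001]
wrist_force: [-0.2, -0.3, -1.7]
gripper_width: 28.8
tcp [417. 352.  56.] t 7.05 w 28.3 toolx [ 0.998 -0.063 -0.002] toolz [-0.002 -0.001 -1.   ] F [ 0.4 -0.2 -1.5] need d [134.4 725.4   0.9]
tcp [417. 352.  56.] t 7.05 w 28.3 toolx [ 0.998 -0.063 -0.002] toolz [-0.002 -0.001 -1.   ] F [ 0.4 -0.2 -1.5] need d [-0.  -0.8 23.5]
```

View pics/w4.png

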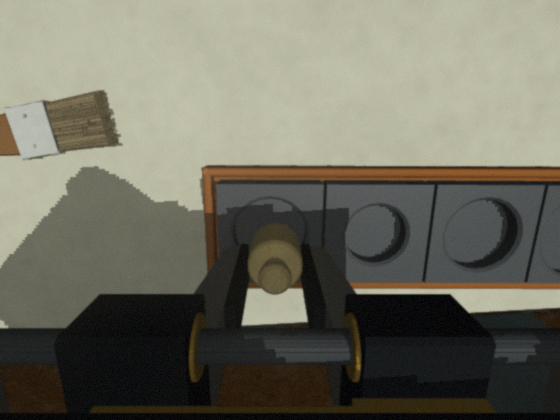

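Run:
```python
from h import *
import pickle; s=pickle.load(open('st.pkl','rb'))
im=cv2.imread("pics/w4.png"); 
for P,r in [((420,352.8),23.5),((416,285.3),19.5),((411.8,217.8),23.5)]:
    q=np.array([w2px("wrist",(P[0]+r*np.cos(a),P[1]+r*np.sin(a),21),s) for a in np.linspace(0,6.28,40)])
    cv2.polylines(im,[np.round(q*16).astype(int)],True,(0,255,255),1,shift=4)
cv2.imwrite("pics/w4c.png",cv2.resize(im[150:310,190:540],None,fx=2.2,fy=2.2,interpolation=cv2.INTER_CUBIC))
```

```text
(no output)
```

View pics/w4c.png

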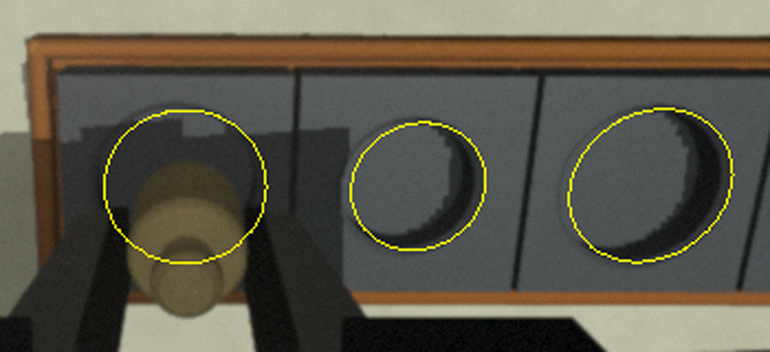

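```bash
python3 -m handwheel '[{"dx":1,"dy":-1.5,"dz":0,"wx":0,"wy":0,"wz":0,"hand":-0.6},{"dx":0,"dy":0,"dz":8,"wx":0,"wy":0,"wz":0,"hand":-0.6},{"dx":0,"dy":0,"dz":8,"wx":0,"wy":0,"wz":0,"hand":-0.6},{"dx":0,"dy":0,"dz":6.5,"wx":0,"wy":0,"wz":0,"hand":-0.6},{"dx":0,"dy":0,"dz":0,"wx":0,"wy":0,"wz":0,"hand":-0.6},{"dx":0,"dy":0,"dz":0,"wx":0,"wy":0,"wz":0,"hand":-0.6},{"dx":0,"dy":0,"dz":0,"wx":0,"wy":0,"wz":0,"hand":-0.6},{"dx":0,"dy":0,"dz":0,"wx":0,"wy":0,"wz":0,"hand":-0.6}]'
```

```text
time: 7.85
tool_pos: [418.5, 355.1, 34.3]
eef_rot: [1.0, -0.031, 0.0, -0.0]
wrist_force: [0.4, -0.1, -2.0]
gripper_width: 28.3
```

```bash
python3 -m handwheel '[{"dx":0,"dy":1,"dz":1.5,"wx":0,"wy":0,"wz":0,"hand":-0.6},{"dx":0,"dy":0,"dz":0,"wx":0,"wy":0,"wz":0,"hand":-0.6},{"dx":0,"dy":0,"dz":0,"wx":0,"wy":0,"wz":0,"hand":-0.05},{"dx":0,"dy":0,"dz":0,"wx":0,"wy":0,"wz":0,"hand":-0.05},{"dx":0,"dy":0,"dz":0,"wx":0,"wy":0,"wz":0,"hand":-0.05},{"dx":0,"dy":0,"dz":-15,"wx":0,"wy":0,"wz":0,"hand":-0.05},{"dx":0,"dy":0,"dz":-35,"wx":0,"wy":0,"wz":0,"hand":-0.05},{"dx":0,"dy":0,"dz":-45,"wx":0,"wy":0,"wz":0,"hand":-0.05}]'
python3 look.py w5
```

```text
time: 8.65
tool_pos: [417.2, 353.0, 127.2]
eef_rot: [1.0, -0.031, -0.001, 0.001]
wrist_force: [0.5, 0.1, -0.0]
gripper_width: 43.7
tcp [420.8 356.  135.2] t 8.7 w 43.4 toolx [ 0.998 -0.061  0.005] toolz [ 0.005  0.005 -1.   ] F [2.5 2.2 5.6] need d [129.9 729.8  -2.9]
```

View pics/w5.png

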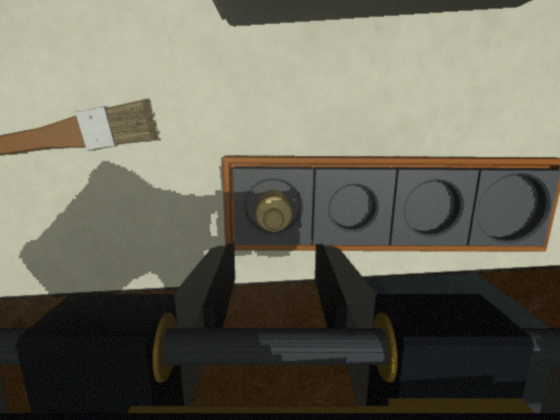

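The first 200 sits in the leftmost pocket, at (274,208). Next is the left 200 weight.

```bash
python3 -c "
from h import *
need(430,28,130)"
python3 -m handwheel '[{"dx":0,"dy":47,"dz":0,"wx":0,"wy":0,"wz":0,"hand":0.4},{"dx":0,"dy":48,"dz":0,"wx":0,"wy":0,"wz":0,"hand":0.4},{"dx":5,"dy":48,"dz":0,"wx":0,"wy":0,"wz":0,"hand":0.4},{"dx":8,"dy":48,"dz":0,"wx":0,"wy":0,"wz":0,"hand":0.4},{"dx":8,"dy":48,"dz":0,"wx":0,"wy":0,"wz":0,"hand":0.4},{"dx":7,"dy":48,"dz":0,"wx":0,"wy":0,"wz":0,"hand":0.4},{"dx":3,"dy":36,"dz":0,"wx":0,"wy":0,"wz":0,"hand":0.4},{"dx":0,"dy":0,"dz":0,"wx":0,"wy":0,"wz":0,"hand":0.4}]' 
python3 look.py w6 weight_200a
```

```text
tcp [420.8 356.  135.2] t 8.7 w 43.4 toolx [ 0.998 -0.061  0.005] toolz [ 0.005  0.005 -1.   ] F [2.5 2.2 5.6] need d [ 29.2 326.8   3.7]
time: 9.5
tool_pos: [429.6, 26.3, 127.7]
eef_rot: [0.999, -0.033, 0.0, 0.0]
wrist_force: [-0.6, 0.5, 0.5]
gripper_width: 64.2
weight_200a 0.63 [273.3 202.7] [432.5  28.3   0. ]
tcp [429.7  29.1 127.7] t 9.6 w 64.3 toolx [ 0.998 -0.064  0.001] toolz [ 0.001  0.    -1.   ] F [-0.2  0.4 -0.8] need d [ 1.020e+02  4.038e+02 -1.000e-01]
```

View pics/w6.png

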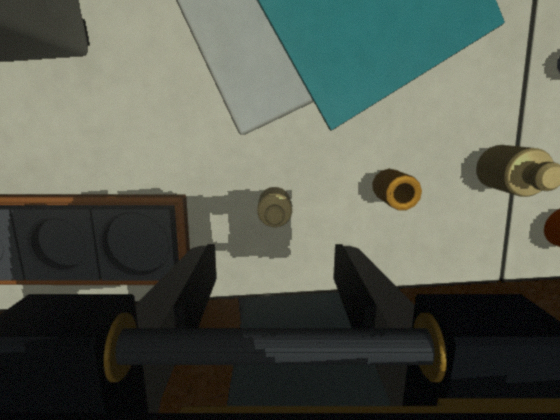

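```bash
python3 -m handwheel '[{"dx":3.5,"dy":0.5,"dz":35,"wx":0,"wy":0,"wz":0,"hand":0.4},{"dx":0,"dy":0,"dz":35,"wx":0,"wy":0,"wz":0,"hand":0.4},{"dx":0,"dy":0,"dz":25,"wx":0,"wy":0,"wz":0,"hand":0.4},{"dx":0,"dy":0,"dz":10,"wx":0,"wy":0,"wz":0,"hand":0.4},{"dx":0,"dy":0,"dz":0,"wx":0,"wy":0,"wz":0,"hand":0.4},{"dx":0,"dy":0,"dz":0,"wx":0,"wy":0,"wz":0,"hand":0.4},{"dx":0,"dy":0,"dz":0,"wx":0,"wy":0,"wz":0,"hand":-0.1},{"dx":0,"dy":0,"dz":0,"wx":0,"wy":0,"wz":0,"hand":-0.1}]'
cat > hold.py <<'E'
import sys,pickle
from h import *
s=robot.read_state(); im=snapshot("wrist"); cv2.imwrite(f"pics/{sys.argv[1]}.png",im)
h=float(sys.argv[2]); tip=float(sys.argv[3]); Rt=R.from_quat(s['eef_rot']).as_matrix()
pickle.dump(dict(tool_pos=s["tool_pos"],eef_rot=s["eef_rot"]),open("st.pkl","wb"))
for ox in (-4,0,4): print(ox,"knob top / base",[np.round(w2px('wrist',s['tool_pos']+Rt@np.array([ox,0,z]),s)) for z in (tip-h,tip)])
c=im[190:330,200:350]; cv2.imwrite(f"pics/{sys.argv[1]}c.png",cv2.resize(c,None,fx=3,fy=3,interpolation=cv2.INTER_CUBIC))
need(430,28)
E
python3 hold.py w7 48 22.5
```

```text
time: 10.4
tool_pos: [433.9, 29.1, 23.6]
eef_rot: [1.0, -0.031, 0.001, -0.0]
wrist_force: [0.1, 0.2, -0.3]
gripper_width: 50.9
-4 knob top / base [array([278., 291.]), array([277., 253.])]
0 knob top / base [array([278., 284.]), array([277., 247.])]
4 knob top / base [array([278., 276.]), array([277., 241.])]
tcp [433.7  29.   23.5] t 10.45 w 46.5 toolx [ 0.998 -0.061  0.002] toolz [ 0.002  0.    -1.   ] F [-0.1  0.3 -1. ] need d [-3.7  1.2 -0. ]
```

View pics/w7c.png

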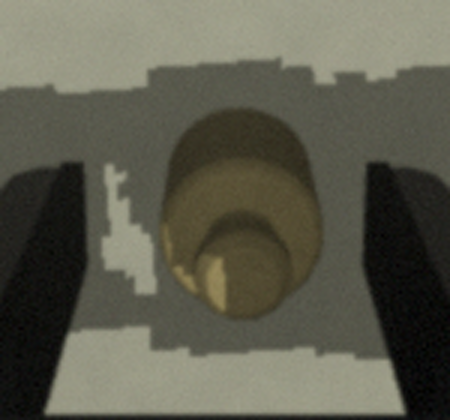

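```bash
python3 -m handwheel '[{"dx":0,"dy":0,"dz":0,"wx":0,"wy":0,"wz":0,"hand":-0.6},{"dx":0,"dy":0,"dz":0,"wx":0,"wy":0,"wz":0,"hand":-0.6},{"dx":0,"dy":0,"dz":0,"wx":0,"wy":0,"wz":0,"hand":-0.6},{"dx":0,"dy":0,"dz":0,"wx":0,"wy":0,"wz":0,"hand":-0.6},{"dx":0,"dy":0,"dz":0,"wx":0,"wy":0,"wz":0,"hand":-0.6},{"dx":0,"dy":0,"dz":-5,"wx":0,"wy":0,"wz":0,"hand":-0.6},{"dx":0,"dy":0,"dz":-40,"wx":0,"wy":0,"wz":0,"hand":-0.6},{"dx":0,"dy":0,"dz":-30,"wx":0,"wy":0,"wz":0,"hand":-0.6}]' 25
python3 -c "
from h import *
need(411.5,218.8,58)"
```

```text
time: 11.25
tool_pos: [432.3, 28.9, 98.5]
eef_rot: [1.0, -0.031, -0.001, -0.0]
wrist_force: [1.3, -0.3, -2.4]
gripper_width: 28.5
tcp [432.3  28.9  98.5] t 11.25 w 28.5 toolx [ 0.998 -0.061 -0.002] toolz [-0.002  0.    -1.   ] F [ 1.3 -0.3 -2.4] need d [ -32.3 -188.2   40.6]
```

```bash
python3 -m handwheel '[{"dx":-9,"dy":-47,"dz":0,"wx":0,"wy":0,"wz":0,"hand":-0.6},{"dx":-9,"dy":-47,"dz":0,"wx":0,"wy":0,"wz":0,"hand":-0.6},{"dx":-9,"dy":-47,"dz":0,"wx":0,"wy":0,"wz":0,"hand":-0.6},{"dx":-6,"dy":-47,"dz":0,"wx":0,"wy":0,"wz":0,"hand":-0.6},{"dx":0,"dy":0,"dz":15,"wx":0,"wy":0,"wz":0,"hand":-0.6},{"dx":0,"dy":0,"dz":15,"wx":0,"wy":0,"wz":0,"hand":-0.6},{"dx":0,"dy":0,"dz":11,"wx":0,"wy":0,"wz":0,"hand":-0.6},{"dx":0,"dy":0,"dz":0,"wx":0,"wy":0,"wz":0,"hand":-0.6}]'
python3 look.py w8
python3 -c "
from h import *
need(411.5,218.8,33)"
```

```text
time: 12.05
tool_pos: [410.3, 217.9, 55.3]
eef_rot: [1.0, -0.031, -0.001, 0.001]
wrist_force: [0.8, -0.5, -1.6]
gripper_width: 28.3
tcp [410.9 218.   56.1] t 12.1 w 28.5 toolx [ 0.998 -0.062 -0.002] toolz [-0.002 -0.001 -1.   ] F [-0.2 -0.8 -1.9] need d [1.316e+02 5.914e+02 3.000e-01]
tcp [410.9 218.   56.1] t 12.1 w 28.5 toolx [ 0.998 -0.062 -0.002] toolz [-0.002 -0.001 -1.   ] F [-0.2 -0.8 -1.9] need d [ 0.6 -0.8 23.1]
```

View pics/w8.png

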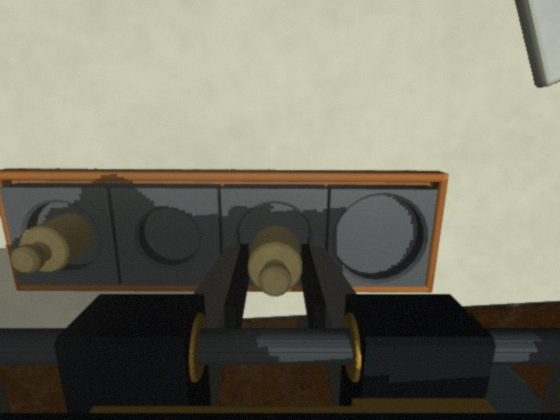

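```bash
python3 -m handwheel '[{"dx":1,"dy":-0.8,"dz":8,"wx":0,"wy":0,"wz":0,"hand":-0.6},{"dx":0,"dy":0,"dz":8,"wx":0,"wy":0,"wz":0,"hand":-0.6},{"dx":0,"dy":0,"dz":7,"wx":0,"wy":0,"wz":0,"hand":-0.6},{"dx":0,"dy":0,"dz":0,"wx":0,"wy":0,"wz":0,"hand":-0.6},{"dx":0,"dy":0,"dz":0,"wx":0,"wy":0,"wz":0,"hand":-0.6},{"dx":0,"dy":0,"dz":0,"wx":0,"wy":0,"wz":0,"hand":-0.6},{"dx":0,"dy":0,"dz":0,"wx":0,"wy":0,"wz":0,"hand":-0.6},{"dx":0,"dy":0,"dz":0,"wx":0,"wy":0,"wz":0,"hand":-0.6}]'
python3 -c "
from h import *
need(411.5,218.8,32.5)"
```

```text
time: 12.9
tool_pos: [412.7, 219.4, 33.8]
eef_rot: [1.0, -0.031, 0.0, -0.0]
wrist_force: [0.3, 0.5, -1.8]
gripper_width: 28.3
tcp [412.7 219.4  33.8] t 12.9 w 28.3 toolx [ 0.998 -0.061  0.   ] toolz [ 0.  0. -1.] F [ 0.3  0.5 -1.8] need d [-1.2  0.7  1.3]
```

```bash
python3 -m handwheel '[{"dx":0,"dy":0.5,"dz":1,"wx":0,"wy":0,"wz":0,"hand":-0.6},{"dx":0,"dy":0,"dz":0,"wx":0,"wy":0,"wz":0,"hand":-0.6},{"dx":0,"dy":0,"dz":0,"wx":0,"wy":0,"wz":0,"hand":-0.05},{"dx":0,"dy":0,"dz":0,"wx":0,"wy":0,"wz":0,"hand":-0.05},{"dx":0,"dy":0,"dz":0,"wx":0,"wy":0,"wz":0,"hand":-0.05},{"dx":0,"dy":0,"dz":-15,"wx":0,"wy":0,"wz":0,"hand":-0.05},{"dx":0,"dy":0,"dz":-35,"wx":0,"wy":0,"wz":0,"hand":-0.05},{"dx":0,"dy":0,"dz":-50,"wx":0,"wy":0,"wz":0,"hand":-0.05}]'
python3 look.py w9
python3 -c "
from h import *
need(453,-172,140)"
```

```text
time: 13.7
tool_pos: [411.0, 218.0, 132.0]
eef_rot: [1.0, -0.031, -0.002, 0.001]
wrist_force: [0.7, 0.5, -0.7]
gripper_width: 43.5
tcp [415.3 220.3 140.3] t 13.75 w 43.6 toolx [ 0.998 -0.061  0.006] toolz [ 0.006  0.003 -1.   ] F [2.9 1.7 6.4] need d [127.  594.   -1.4]
tcp [415.3 220.3 140.3] t 13.75 w 43.6 toolx [ 0.998 -0.061  0.006] toolz [ 0.006  0.003 -1.   ] F [2.9 1.7 6.4] need d [ 61.6 389.2  -0.7]
```

View pics/w9.png

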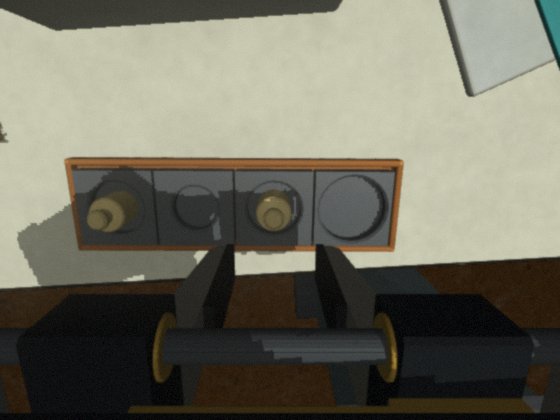

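Both 200s are in their pockets, at (112,210) and (274,212). Next is the 500.

```bash
python3 -m handwheel '[{"dx":0,"dy":48,"dz":0,"wx":0,"wy":0,"wz":0,"hand":0.6},{"dx":9,"dy":48,"dz":0,"wx":0,"wy":0,"wz":0,"hand":0.6},{"dx":9,"dy":48,"dz":0,"wx":0,"wy":0,"wz":0,"hand":0.6},{"dx":9,"dy":48,"dz":0,"wx":0,"wy":0,"wz":0,"hand":0.6},{"dx":9,"dy":48,"dz":0,"wx":0,"wy":0,"wz":0,"hand":0.6},{"dx":9,"dy":48,"dz":0,"wx":0,"wy":0,"wz":0,"hand":0.6},{"dx":9,"dy":48,"dz":0,"wx":0,"wy":0,"wz":0,"hand":0.6},{"dx":8,"dy":48,"dz":0,"wx":0,"wy":0,"wz":0,"hand":0.6}]' 
python3 look.py w10 weight_500 spacer_large
python3 -c "
from h import *
need(453,-172,140)"
```

```text
time: 14.55
tool_pos: [451.1, -170.5, 132.7]
eef_rot: [1.0, -0.031, 0.0, 0.0]
wrist_force: [1.0, 0.2, -0.3]
gripper_width: 73.4
weight_500 0.82 [406.2 176.1] [ 470.2 -289.8    0. ]
weight_500 0.8 [276.1 200.3] [ 454.9 -171.     0. ]
weight_500 0.79 [455.3 250.9] [ 394.7 -339.8    0. ]
weight_500 0.6 [353.  260.7] [ 390.6 -241.7    0. ]
spacer_large 0.66 [169.5 219.9] [442.2 -70.4   0. ]
tcp [ 451.2 -170.9  132.5] t 14.7 w 73.6 toolx [ 0.998 -0.066  0.001] toolz [ 0.001 -0.    -1.   ] F [ 0.9  0.3 -0.4] need d [6.820e+01 2.055e+02 1.000e-01]
tcp [ 451.2 -170.9  132.5] t 14.7 w 73.6 toolx [ 0.998 -0.066  0.001] toolz [ 0.001 -0.    -1.   ] F [ 0.9  0.3 -0.4] need d [ 1.9  1.  -7.5]
```

View pics/w10.png

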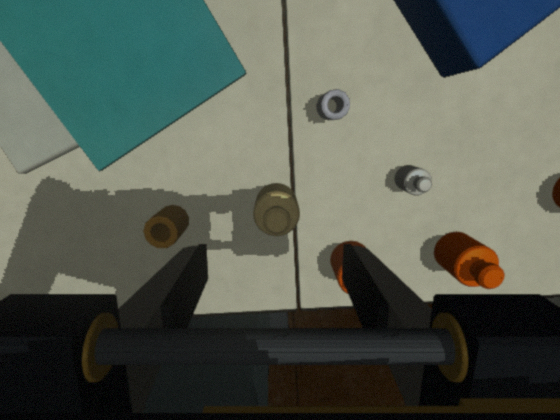

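```bash
python3 -m handwheel '[{"dx":3,"dy":0,"dz":30,"wx":0,"wy":0,"wz":0,"hand":0.5},{"dx":0,"dy":0,"dz":35,"wx":0,"wy":0,"wz":0,"hand":0.5},{"dx":0,"dy":0,"dz":30,"wx":0,"wy":0,"wz":0,"hand":0.5},{"dx":0,"dy":0,"dz":10,"wx":0,"wy":0,"wz":0,"hand":0.5},{"dx":0,"dy":0,"dz":0,"wx":0,"wy":0,"wz":0,"hand":0.5},{"dx":0,"dy":0,"dz":0,"wx":0,"wy":0,"wz":0,"hand":0.5},{"dx":0,"dy":0,"dz":0,"wx":0,"wy":0,"wz":0,"hand":0.2},{"dx":0,"dy":0,"dz":0,"wx":0,"wy":0,"wz":0,"hand":0.2}]' 
python3 hold.py w11 62 26
```

```text
time: 15.5
tool_pos: [454.9, -168.7, 28.8]
eef_rot: [1.0, -0.031, 0.001, 0.0]
wrist_force: [-0.1, -0.1, -0.1]
gripper_width: 56.2
-4 knob top / base [array([278., 303.]), array([277., 251.])]
0 knob top / base [array([278., 295.]), array([277., 245.])]
4 knob top / base [array([278., 287.]), array([277., 239.])]
tcp [ 454.7 -168.7   28.6] t 15.55 w 55.2 toolx [ 0.998 -0.061  0.002] toolz [ 0.002 -0.001 -1.   ] F [-0.7 -0.1 -0.5] need d [ -36.7 -194.8   -0.2]
```

View pics/w11c.png

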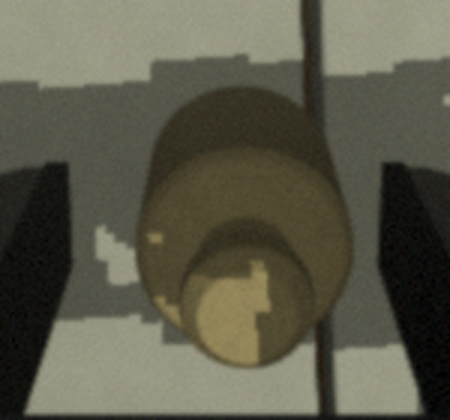

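```bash
python3 -m handwheel '[{"dx":0,"dy":2,"dz":2,"wx":0,"wy":0,"wz":0,"hand":0.1},{"dx":0,"dy":0,"dz":0,"wx":0,"wy":0,"wz":0,"hand":-0.4},{"dx":0,"dy":0,"dz":0,"wx":0,"wy":0,"wz":0,"hand":-0.4},{"dx":0,"dy":0,"dz":0,"wx":0,"wy":0,"wz":0,"hand":-0.4},{"dx":0,"dy":0,"dz":0,"wx":0,"wy":0,"wz":0,"hand":-0.4},{"dx":0,"dy":0,"dz":-5,"wx":0,"wy":0,"wz":0,"hand":-0.4},{"dx":0,"dy":0,"dz":-35,"wx":0,"wy":0,"wz":0,"hand":-0.4},{"dx":0,"dy":0,"dz":-45,"wx":0,"wy":0,"wz":0,"hand":-0.4}]' 40
python3 -c "
from h import *
need(406.5,151.5,115)"
```

```text
time: 16.35
tool_pos: [451.2, -169.1, 109.5]
eef_rot: [1.0, -0.031, -0.003, -0.001]
wrist_force: [1.2, -0.5, -4.9]
gripper_width: 37.4
tcp [ 451.2 -169.1  109.5] t 16.35 w 37.4 toolx [ 0.998 -0.061 -0.006] toolz [-0.006  0.003 -1.   ] F [ 1.2 -0.5 -4.9] need d [ -64.4 -317.3   -4.3]
```

```bash
python3 -m handwheel '[{"dx":-9,"dy":-45,"dz":-5,"wx":0,"wy":0,"wz":0,"hand":-0.4},{"dx":-9,"dy":-45,"dz":0,"wx":0,"wy":0,"wz":0,"hand":-0.4},{"dx":-9,"dy":-45,"dz":0,"wx":0,"wy":0,"wz":0,"hand":-0.4},{"dx":-9,"dy":-45,"dz":0,"wx":0,"wy":0,"wz":0,"hand":-0.4},{"dx":-9,"dy":-45,"dz":0,"wx":0,"wy":0,"wz":0,"hand":-0.4},{"dx":-9,"dy":-45,"dz":0,"wx":0,"wy":0,"wz":0,"hand":-0.4},{"dx":-9,"dy":-45,"dz":0,"wx":0,"wy":0,"wz":0,"hand":-0.4},{"dx":0,"dy":0,"dz":0,"wx":0,"wy":0,"wz":0,"hand":-0.4}]'
python3 -c "
from h import *
need(406.5,151.5,60)"
```

```text
time: 17.15
tool_pos: [408.8, 152.5, 115.6]
eef_rot: [1.0, -0.028, -0.0, -0.001]
wrist_force: [0.2, -1.9, -5.4]
gripper_width: 37.0
tcp [408.8 152.5 115.6] t 17.15 w 37.0 toolx [ 0.998 -0.057 -0.001] toolz [-0.001  0.002 -1.   ] F [ 0.2 -1.9 -5.4] need d [-2.2  1.2 55.6]
```

```bash
python3 -m handwheel '[{"dx":0,"dy":0,"dz":20,"wx":0,"wy":0,"wz":0,"hand":-0.4},{"dx":0,"dy":0,"dz":20,"wx":0,"wy":0,"wz":0,"hand":-0.4},{"dx":0,"dy":0,"dz":15,"wx":0,"wy":0,"wz":0,"hand":-0.4},{"dx":0,"dy":0,"dz":0,"wx":0,"wy":0,"wz":0,"hand":-0.4},{"dx":0,"dy":0,"dz":0,"wx":0,"wy":0,"wz":0,"hand":-0.4},{"dx":0,"dy":0,"dz":0,"wx":0,"wy":0,"wz":0,"hand":-0.4},{"dx":0,"dy":0,"dz":0,"wx":0,"wy":0,"wz":0,"hand":-0.4},{"dx":0,"dy":0,"dz":0,"wx":0,"wy":0,"wz":0,"hand":-0.4}]'
python3 look.py w12
python3 -c "
from h import *
need(406.5,151.5,36)"
```

```text
time: 17.95
tool_pos: [410.6, 147.9, 61.2]
eef_rot: [1.0, -0.031, 0.001, -0.0]
wrist_force: [0.6, 1.0, -5.3]
gripper_width: 37.2
tcp [410.6 147.9  61.1] t 18.0 w 37.2 toolx [ 0.998 -0.061  0.001] toolz [ 0.001  0.    -1.   ] F [-0.1 -0.4 -6.2] need d [ 1.274e+02  5.215e+02 -1.000e-01]
tcp [410.6 147.9  61.1] t 18.0 w 37.2 toolx [ 0.998 -0.061  0.001] toolz [ 0.001  0.    -1.   ] F [-0.1 -0.4 -6.2] need d [-4.3 -3.4 25.1]
```

View pics/w12.png

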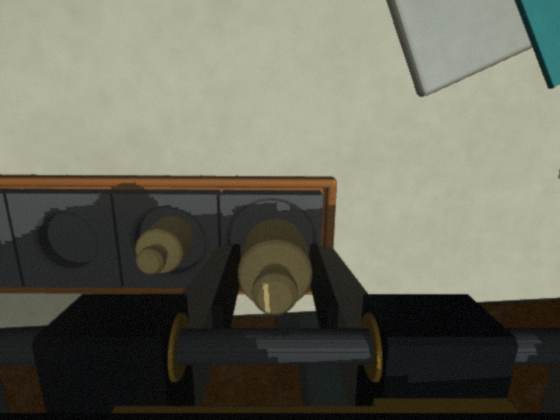

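```bash
python3 -m handwheel '[{"dx":-3,"dy":-3,"dz":4,"wx":0,"wy":0,"wz":0,"hand":-0.4},{"dx":0,"dy":0,"dz":7,"wx":0,"wy":0,"wz":0,"hand":-0.4},{"dx":0,"dy":0,"dz":7,"wx":0,"wy":0,"wz":0,"hand":-0.4},{"dx":0,"dy":0,"dz":5,"wx":0,"wy":0,"wz":0,"hand":-0.4},{"dx":0,"dy":0,"dz":0,"wx":0,"wy":0,"wz":0,"hand":-0.4},{"dx":0,"dy":0,"dz":0,"wx":0,"wy":0,"wz":0,"hand":-0.4},{"dx":0,"dy":0,"dz":0,"wx":0,"wy":0,"wz":0,"hand":-0.4},{"dx":0,"dy":0,"dz":0,"wx":0,"wy":0,"wz":0,"hand":-0.4}]'
python3 -c "
from h import *
need(406.5,151.5,36)"
```

```text
time: 18.8
tool_pos: [407.6, 151.1, 37.8]
eef_rot: [1.0, -0.031, 0.0, -0.0]
wrist_force: [-0.3, 0.4, -5.6]
gripper_width: 37.5
tcp [407.6 151.1  37.8] t 18.8 w 37.5 toolx [ 0.998 -0.061  0.   ] toolz [ 0.  0. -1.] F [-0.3  0.4 -5.6] need d [-1.1 -0.4  1.8]
```

```bash
python3 -m handwheel '[{"dx":0,"dy":0,"dz":1.5,"wx":0,"wy":0,"wz":0,"hand":-0.4},{"dx":0,"dy":0,"dz":0,"wx":0,"wy":0,"wz":0,"hand":-0.4},{"dx":0,"dy":0,"dz":0,"wx":0,"wy":0,"wz":0,"hand":0.12},{"dx":0,"dy":0,"dz":0,"wx":0,"wy":0,"wz":0,"hand":0.12},{"dx":0,"dy":0,"dz":0,"wx":0,"wy":0,"wz":0,"hand":0.12},{"dx":0,"dy":0,"dz":-15,"wx":0,"wy":0,"wz":0,"hand":0.12},{"dx":0,"dy":0,"dz":-35,"wx":0,"wy":0,"wz":0,"hand":0.12},{"dx":0,"dy":0,"dz":-45,"wx":0,"wy":0,"wz":0,"hand":0.12}]'
python3 look.py w13
python3 -c "
from h import *
need(469,-288,135)"
```

```text
time: 19.6
tool_pos: [406.2, 150.6, 131.2]
eef_rot: [1.0, -0.031, -0.002, 0.001]
wrist_force: [1.4, 0.2, 0.1]
gripper_width: 51.8
tcp [410.2 152.  138.1] t 19.65 w 52.3 toolx [ 0.998 -0.061  0.006] toolz [ 0.006  0.002 -1.   ] F [2.9 0.4 6.1] need d [127.9 525.6  -0.6]
tcp [410.2 152.  138.1] t 19.65 w 52.3 toolx [ 0.998 -0.061  0.006] toolz [ 0.006  0.002 -1.   ] F [2.9 0.4 6.1] need d [ 85.5 435.6   2.4]
```

View pics/w13.png

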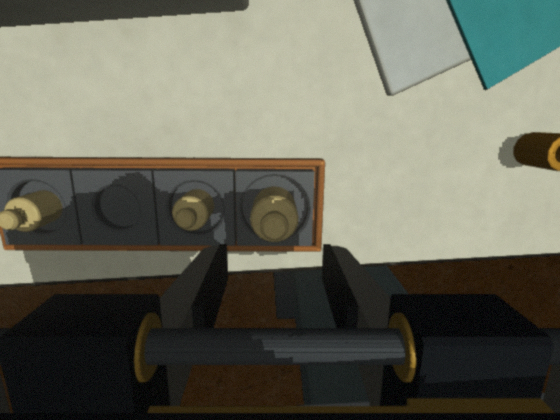

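The 500 is seated at (274,215). The steel 100 is the last one.

```bash
python3 -m handwheel '[{"dx":9,"dy":48,"dz":0,"wx":0,"wy":0,"wz":0,"hand":0.2},{"dx":9,"dy":48,"dz":0,"wx":0,"wy":0,"wz":0,"hand":0.2},{"dx":9,"dy":48,"dz":0,"wx":0,"wy":0,"wz":0,"hand":0.2},{"dx":9,"dy":48,"dz":0,"wx":0,"wy":0,"wz":0,"hand":0.2},{"dx":9,"dy":48,"dz":0,"wx":0,"wy":0,"wz":0,"hand":0.2},{"dx":9,"dy":48,"dz":0,"wx":0,"wy":0,"wz":0,"hand":0.2},{"dx":9,"dy":48,"dz":0,"wx":0,"wy":0,"wz":0,"hand":0.2},{"dx":9,"dy":48,"dz":0,"wx":0,"wy":0,"wz":0,"hand":0.2}]' 
python3 -m handwheel '[{"dx":14,"dy":46,"dz":0,"wx":0,"wy":0,"wz":0,"hand":0.2},{"dx":0,"dy":0,"dz":0,"wx":0,"wy":0,"wz":0,"hand":0.2},{"dx":0,"dy":0,"dz":0,"wx":0,"wy":0,"wz":0,"hand":0.2},{"dx":0,"dy":0,"dz":0,"wx":0,"wy":0,"wz":0,"hand":0.2},{"dx":0,"dy":0,"dz":0,"wx":0,"wy":0,"wz":0,"hand":0.2},{"dx":0,"dy":0,"dz":0,"wx":0,"wy":0,"wz":0,"hand":0.2},{"dx":0,"dy":0,"dz":0,"wx":0,"wy":0,"wz":0,"hand":0.2},{"dx":0,"dy":0,"dz":0,"wx":0,"wy":0,"wz":0,"hand":0.2}]' 
python3 look.py w14 weight_100
python3 -c "
from h import *
need(469,-288,135)"
```

```text
time: 20.45
tool_pos: [455.8, -239.0, 131.3]
eef_rot: [1.0, -0.031, 0.0, 0.0]
wrist_force: [1.6, 0.3, 0.5]
gripper_width: 55.4
time: 21.25
tool_pos: [467.1, -283.0, 131.2]
eef_rot: [1.0, -0.03, 0.0, 0.0]
wrist_force: [0.0, 0.9, -0.5]
gripper_width: 55.0
weight_100 0.89 [239.3 283.8] [ 389.4 -242.6    0. ]
weight_100 0.8 [449.9 214.5] [ 448.  -443.7    0. ]
weight_100 0.63 [337.1 272.6] [ 395.6 -338.5    0. ]
weight_100 0.6 [285.9 201.4] [ 469.6 -292.4    0. ]
tcp [ 467.  -283.2  131.2] t 21.35 w 55.2 toolx [ 0.998 -0.061  0.   ] toolz [ 0. -0. -1.] F [ 0.1 -0.  -0.1] need d [44.6 94.6  0. ]
tcp [ 467.  -283.2  131.2] t 21.35 w 55.2 toolx [ 0.998 -0.061  0.   ] toolz [ 0. -0. -1.] F [ 0.1 -0.  -0.1] need d [ 2.3  4.6 -3.8]
```

View pics/w14.png

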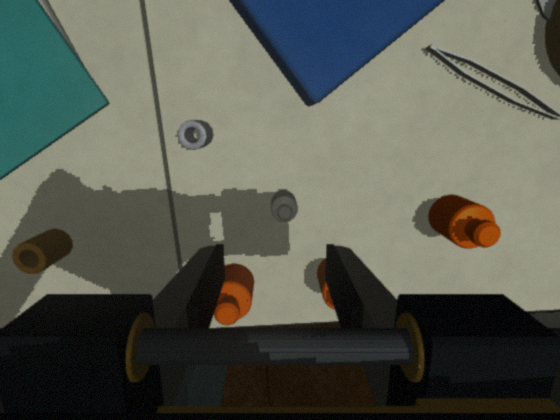

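```bash
python3 -m handwheel '[{"dx":3,"dy":7,"dz":20,"wx":0,"wy":0,"wz":0,"hand":0.2},{"dx":0,"dy":0,"dz":35,"wx":0,"wy":0,"wz":0,"hand":0.2},{"dx":0,"dy":0,"dz":35,"wx":0,"wy":0,"wz":0,"hand":0.2},{"dx":0,"dy":0,"dz":20,"wx":0,"wy":0,"wz":0,"hand":0.2},{"dx":0,"dy":0,"dz":0,"wx":0,"wy":0,"wz":0,"hand":0.2},{"dx":0,"dy":0,"dz":0,"wx":0,"wy":0,"wz":0,"hand":0.2},{"dx":0,"dy":0,"dz":0,"wx":0,"wy":0,"wz":0,"hand":0},{"dx":0,"dy":0,"dz":0,"wx":0,"wy":0,"wz":0,"hand":0}]' 
python3 hold.py w15 39 20
```

```text
time: 22.15
tool_pos: [470.4, -291.2, 22.5]
eef_rot: [1.0, -0.031, 0.001, 0.001]
wrist_force: [0.7, -0.3, 0.1]
gripper_width: 45.9
-4 knob top / base [array([277., 285.]), array([277., 255.])]
0 knob top / base [array([277., 278.]), array([277., 249.])]
4 knob top / base [array([277., 270.]), array([277., 242.])]
tcp [ 470.3 -291.1   22.4] t 22.2 w 45.8 toolx [ 0.998 -0.061  0.002] toolz [ 0.002 -0.001 -1.   ] F [-0.1  0.3  0.2] need d [ -59.8 -316.    -0.4]
```

View pics/w15c.png

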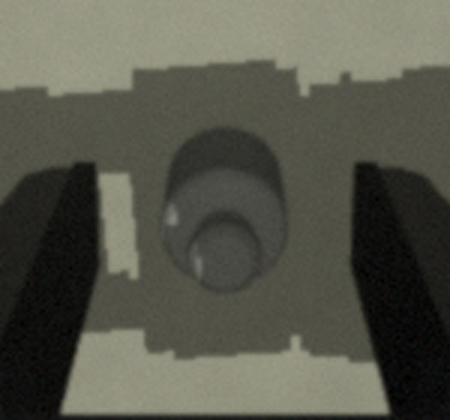

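```bash
python3 -m handwheel '[{"dx":0,"dy":0,"dz":2,"wx":0,"wy":0,"wz":0,"hand":-0.2},{"dx":0,"dy":0,"dz":0,"wx":0,"wy":0,"wz":0,"hand":-0.7},{"dx":0,"dy":0,"dz":0,"wx":0,"wy":0,"wz":0,"hand":-0.7},{"dx":0,"dy":0,"dz":0,"wx":0,"wy":0,"wz":0,"hand":-0.7},{"dx":0,"dy":0,"dz":0,"wx":0,"wy":0,"wz":0,"hand":-0.7},{"dx":0,"dy":0,"dz":-5,"wx":0,"wy":0,"wz":0,"hand":-0.7},{"dx":0,"dy":0,"dz":-45,"wx":0,"wy":0,"wz":0,"hand":-0.7},{"dx":0,"dy":0,"dz":-45,"wx":0,"wy":0,"wz":0,"hand":-0.7}]' 25
python3 -c "
from h import *
need(415,286.3,120)"
```

```text
time: 23.0
tool_pos: [468.3, -289.9, 114.2]
eef_rot: [1.0, -0.031, -0.002, -0.001]
wrist_force: [0.8, -0.1, -1.2]
gripper_width: 22.3
tcp [ 468.3 -289.9  114.2] t 23.0 w 22.3 toolx [ 0.998 -0.061 -0.003] toolz [-0.003  0.002 -1.   ] F [ 0.8 -0.1 -1.2] need d [ -88.5 -571.9   -4.5]
```

```bash
python3 -m handwheel '[{"dx":-8,"dy":-48,"dz":-10,"wx":0,"wy":0,"wz":0,"hand":-0.7},{"dx":-8,"dy":-48,"dz":0,"wx":0,"wy":0,"wz":0,"hand":-0.7},{"dx":-8,"dy":-48,"dz":0,"wx":0,"wy":0,"wz":0,"hand":-0.7},{"dx":-8,"dy":-48,"dz":0,"wx":0,"wy":0,"wz":0,"hand":-0.7},{"dx":-8,"dy":-48,"dz":0,"wx":0,"wy":0,"wz":0,"hand":-0.7},{"dx":-8,"dy":-48,"dz":0,"wx":0,"wy":0,"wz":0,"hand":-0.7},{"dx":-8,"dy":-48,"dz":0,"wx":0,"wy":0,"wz":0,"hand":-0.7},{"dx":-8,"dy":-48,"dz":0,"wx":0,"wy":0,"wz":0,"hand":-0.7}]' 
python3 -m handwheel '[{"dx":-8,"dy":-47,"dz":0,"wx":0,"wy":0,"wz":0,"hand":-0.7},{"dx":-8,"dy":-47,"dz":0,"wx":0,"wy":0,"wz":0,"hand":-0.7},{"dx":-8,"dy":-47,"dz":0,"wx":0,"wy":0,"wz":0,"hand":-0.7},{"dx":0,"dy":-47,"dz":0,"wx":0,"wy":0,"wz":0,"hand":-0.7},{"dx":0,"dy":0,"dz":0,"wx":0,"wy":0,"wz":0,"hand":-0.7},{"dx":0,"dy":0,"dz":0,"wx":0,"wy":0,"wz":0,"hand":-0.7},{"dx":0,"dy":0,"dz":0,"wx":0,"wy":0,"wz":0,"hand":-0.7},{"dx":0,"dy":0,"dz":0,"wx":0,"wy":0,"wz":0,"hand":-0.7}]' 
python3 -c "
from h import *
need(415,286.3,54)"
```

```text
time: 23.8
tool_pos: [428.5, 98.4, 124.5]
eef_rot: [1.0, -0.031, 0.0, -0.0]
wrist_force: [-0.0, -0.3, -0.9]
gripper_width: 22.2
time: 24.6
tool_pos: [416.5, 284.3, 124.0]
eef_rot: [1.0, -0.031, -0.0, 0.0]
wrist_force: [0.4, -0.9, -0.6]
gripper_width: 22.3
tcp [416.5 284.3 124. ] t 24.6 w 22.3 toolx [ 0.998 -0.063 -0.001] toolz [-0.001 -0.001 -1.   ] F [ 0.4 -0.9 -0.6] need d [-1.6 -1.9 70. ]
```

```bash
python3 -m handwheel '[{"dx":-1,"dy":-1.5,"dz":20,"wx":0,"wy":0,"wz":0,"hand":-0.7},{"dx":0,"dy":0,"dz":25,"wx":0,"wy":0,"wz":0,"hand":-0.7},{"dx":0,"dy":0,"dz":20,"wx":0,"wy":0,"wz":0,"hand":-0.7},{"dx":0,"dy":0,"dz":6,"wx":0,"wy":0,"wz":0,"hand":-0.7},{"dx":0,"dy":0,"dz":0,"wx":0,"wy":0,"wz":0,"hand":-0.7},{"dx":0,"dy":0,"dz":0,"wx":0,"wy":0,"wz":0,"hand":-0.7},{"dx":0,"dy":0,"dz":0,"wx":0,"wy":0,"wz":0,"hand":-0.7},{"dx":0,"dy":0,"dz":0,"wx":0,"wy":0,"wz":0,"hand":-0.7}]' 
python3 look.py w16
python3 -c "
from h import *
need(415,286.3,30.5)"
```

```text
time: 25.4
tool_pos: [416.3, 287.5, 54.0]
eef_rot: [1.0, -0.031, 0.001, -0.0]
wrist_force: [-0.0, 0.7, -1.4]
gripper_width: 22.3
tcp [416.2 287.5  53.8] t 25.45 w 22.4 toolx [ 0.998 -0.061  0.001] toolz [ 0.001  0.001 -1.   ] F [-0.6 -0.2 -1. ] need d [ 1.304e+02  6.612e+02 -4.000e-01]
tcp [416.2 287.5  53.8] t 25.45 w 22.4 toolx [ 0.998 -0.061  0.001] toolz [ 0.001  0.001 -1.   ] F [-0.6 -0.2 -1. ] need d [-1.1  1.3 23.3]
```

View pics/w16.png

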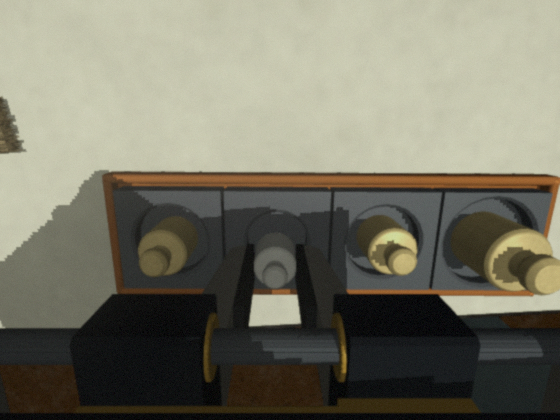

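```bash
python3 -c "
from h import *
import pickle; s=pickle.load(open('st.pkl','rb'))
print(px2w('wrist',(276,210),21,s)-[19.5,0,0])"
python3 -m handwheel '[{"dx":0,"dy":1,"dz":7,"wx":0,"wy":0,"wz":0,"hand":-0.7},{"dx":0,"dy":0,"dz":7,"wx":0,"wy":0,"wz":0,"hand":-0.7},{"dx":0,"dy":0,"dz":7,"wx":0,"wy":0,"wz":0,"hand":-0.7},{"dx":0,"dy":0,"dz":1,"wx":0,"wy":0,"wz":0,"hand":-0.7},{"dx":0,"dy":0,"dz":0,"wx":0,"wy":0,"wz":0,"hand":-0.7},{"dx":0,"dy":0,"dz":0,"wx":0,"wy":0,"wz":0,"hand":-0.7},{"dx":0,"dy":0,"dz":0,"wx":0,"wy":0,"wz":0,"hand":-0.7},{"dx":0,"dy":0,"dz":0,"wx":0,"wy":0,"wz":0,"hand":-0.7}]'
```

```text
[417.40223689 286.7421752   21.        ]
time: 26.25
tool_pos: [415.9, 286.4, 31.3]
eef_rot: [1.0, -0.031, 0.0, -0.0]
wrist_force: [0.1, -0.6, -1.3]
gripper_width: 22.5
```

```bash
python3 -m handwheel '[{"dx":0,"dy":0,"dz":1,"wx":0,"wy":0,"wz":0,"hand":-0.7},{"dx":0,"dy":0,"dz":0,"wx":0,"wy":0,"wz":0,"hand":-0.7},{"dx":0,"dy":0,"dz":0,"wx":0,"wy":0,"wz":0,"hand":-0.2},{"dx":0,"dy":0,"dz":0,"wx":0,"wy":0,"wz":0,"hand":-0.2},{"dx":0,"dy":0,"dz":0,"wx":0,"wy":0,"wz":0,"hand":-0.2},{"dx":0,"dy":0,"dz":-15,"wx":0,"wy":0,"wz":0,"hand":-0.2},{"dx":0,"dy":0,"dz":-35,"wx":0,"wy":0,"wz":0,"hand":-0.2},{"dx":0,"dy":0,"dz":-45,"wx":0,"wy":0,"wz":0,"hand":-0.2}]'
python3 look.py w17
python3 -c "
from h import *
cv2.imwrite('pics/scene1.png',snapshot('scene'))"
```

```text
time: 27.05
tool_pos: [414.5, 285.4, 124.8]
eef_rot: [1.0, -0.031, -0.002, 0.001]
wrist_force: [1.1, 1.2, 0.5]
gripper_width: 36.8
tcp [418.2 287.9 132.3] t 27.1 w 36.5 toolx [ 0.998 -0.061  0.005] toolz [ 0.005  0.004 -1.   ] F [2.4 1.7 6. ] need d [128.3 661.7  -2. ]
```

View pics/w17.png

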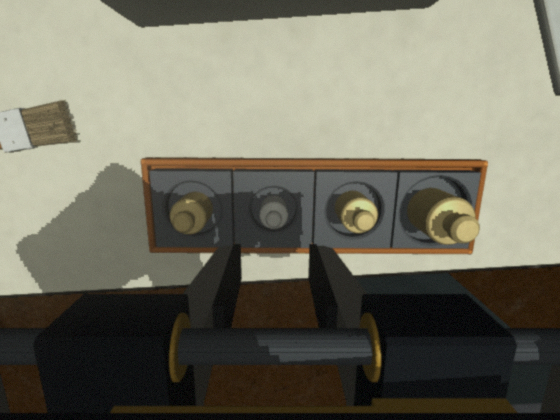

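All four weights show in their pockets. I'll lift and move clear, then check from the top camera.

```bash
python3 -m handwheel '[{"dx":0,"dy":0,"dz":-40,"wx":0,"wy":0,"wz":0,"hand":0},{"dx":0,"dy":0,"dz":-40,"wx":0,"wy":0,"wz":0,"hand":0},{"dx":0,"dy":48,"dz":0,"wx":0,"wy":0,"wz":0,"hand":0},{"dx":0,"dy":48,"dz":0,"wx":0,"wy":0,"wz":0,"hand":0},{"dx":0,"dy":48,"dz":0,"wx":0,"wy":0,"wz":0,"hand":0},{"dx":0,"dy":48,"dz":0,"wx":0,"wy":0,"wz":0,"hand":0},{"dx":0,"dy":48,"dz":0,"wx":0,"wy":0,"wz":0,"hand":0},{"dx":0,"dy":48,"dz":0,"wx":0,"wy":0,"wz":0,"hand":0}]'
python3 -m handwheel '[{"dx":0,"dy":48,"dz":0,"wx":0,"wy":0,"wz":0,"hand":0},{"dx":0,"dy":48,"dz":0,"wx":0,"wy":0,"wz":0,"hand":0},{"dx":0,"dy":48,"dz":0,"wx":0,"wy":0,"wz":0,"hand":0},{"dx":0,"dy":48,"dz":0,"wx":0,"wy":0,"wz":0,"hand":0},{"dx":0,"dy":48,"dz":0,"wx":0,"wy":0,"wz":0,"hand":0},{"dx":0,"dy":48,"dz":0,"wx":0,"wy":0,"wz":0,"hand":0},{"dx":0,"dy":0,"dz":0,"wx":0,"wy":0,"wz":0,"hand":0},{"dx":0,"dy":0,"dz":0,"wx":0,"wy":0,"wz":0,"hand":0}]'
python3 - <<'E'
from h import *
im=snapshot("top"); cv2.imwrite("pics/top1.png",im); im0=cv2.imread("pics/top0.png")
o=im.copy()
# predicted circles: base & mid of centred weights
for P,h,r,pr in [((418.5,351),48,14.5,23.5),((414,284),39,11.5,19.5),((410,216.5),48,14.5,23.5),((405.5,149),62,19,29)]:
    for z,rr,c in ((21,pr,(0,255,255)),):
        q=np.array([w2px("top",(P[0]+rr*np.cos(a),P[1]+rr*np.sin(a),z)) for a in np.linspace(0,6.28,40)])
        cv2.polylines(o,[np.round(q*16).astype(int)],True,c,1,shift=4)
f=lambda x,a,b,c,d:cv2.resize(x[a:b,c:d],None,fx=5,fy=5,interpolation=cv2.INTER_CUBIC)
cv2.imwrite("pics/top1t.png",np.vstack([f(im,212,268,115,255),f(o,212,268,115,255)]))
cv2.imwrite("pics/top1s.png",np.vstack([f(x,180,240,290,400) for x in (im0,im)]))
E
```

```text
time: 27.95
tool_pos: [397.4, -2.9, 204.8]
eef_rot: [1.0, -0.03, 0.0, -0.0]
wrist_force: [1.0, 0.7, 0.1]
gripper_width: 46.1
time: 28.75
tool_pos: [379.8, -289.2, 204.3]
eef_rot: [0.999, -0.032, -0.001, -0.001]
wrist_force: [0.1, 0.9, -0.3]
gripper_width: 46.2
```

View pics/top1t.png

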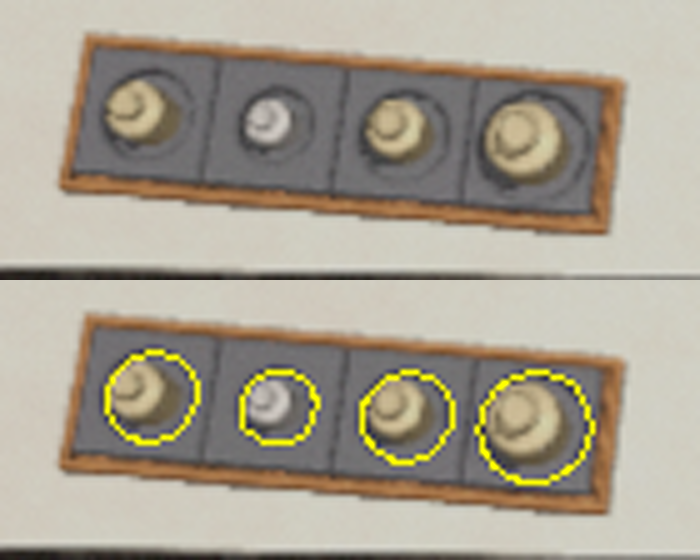

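View pics/top1s.png

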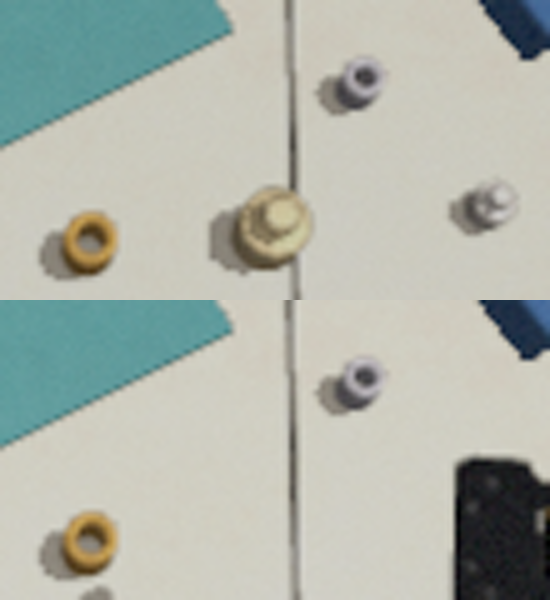

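Run:
```python
from h import *
# pocket centres from top0, knob tops from top1 crop, both in top camera
for n,pc,k,h in [("200L",(145,235.4),(127,103),48),("100",(170.2,237.4),(264,120),39),("200R",(195.8,239.6),(387,126),48),("500",(221.4,241.2),(514,134),62)]:
    a=px2w("top",pc,21); b=px2w("top",(115+k[0]/5,212+k[1]/5),9+h)
    print(n,np.round((b-a)[:2],1))
```

```text
200L [ 0.7 -0.3]
100 [-1.1 -1.3]
200R [0. 1.]
500 [-2.2  1.4]
```

The weights are within about 3 mm of their pocket centres at full seating height. The spacers haven't moved and the arm is clear.

```bash
python3 -c "
from station import robot
print(robot.finish_job())"
```

```text
the job is handed in; nothing more can be done
None
```

I put all four weights back in the tray and handed the job in at about 29 s of the 109 s limit. No verdict is reported.

- **Placement:** the pockets run 200, 100, 200, 500 from left to right in the top view. The weights went in one at a time in the order 200, 200, 500, 100.
- **Last checks:** taking each weight as fully down, the top camera puts all four knobs within about 3 mm of their pocket centres (12 mm is allowed). That agrees with upright, seated weights, but I had no direct depth measurement. I saw no knock or tip in the pictures.
- **Spacers and arm:** both spacer sleeves stand where they were at the start. The gripper was empty and well clear at the end.
- **Disagreements:**
  - The top and wrist cameras differed by 2–4 mm, so I went by the wrist view for the grasps and placings.
  - The networks reported some weights and nests under the wrong size and included the orange look-alikes. I told the things apart by eye in enlarged crops.
  - One early move call was refused because its rows lacked some keys, and nothing moved.

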